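# Set the slotted fence against the stop's tip and clamp it

## Robot

A 6-joint arm with a two-finger parallel gripper is mounted at the origin on a cart in front of the work surface, level with it; the furniture and walls round the work are solid. World frame = base frame: x ahead of the robot, y to its left, z up, the work surface at z = 0. Lengths are in m, angles in rad, forces in N, time in s.
With the tool pointing down it reaches from about 0.3 to 0.875 m from the base axis. Payload 6.4 kg.
Tool frame: the origin (TCP) lies at the very end of the fingers, on their centre line; the grasp point (between the pads) lies 19 mm behind it; z points along the fingers, y is the line along which they close (so a half turn about z gives the same grasp; the last joint's range is limited). The gripper opens to 88 mm and grips with 3 to 60 N. Pads are 18 mm wide; open, the fingers measure 123 mm over their backs; the gripper's body (75 mm by 187 mm) begins 45 mm behind the grasp point.
Start: joints at [0.957, 0.181, 1.607, -0, 1.354, -0.206], TCP at [0.228, 0.528, 0.239] pointing down, gripper open.
Joint ranges: [-2.99, 2.99], [-0.89, 2.07], [0.3, 2.58], [-1.14, 4.28], [0, 2.63], [-3.12, 3.12]. Speed limits (rad/s): [2.57, 2.57, 3.01, 3.14, 3.14, 3.14].

## Interface

Orientations are given as a unit quaternion [w, x, y, z].
In Python, from bench import manip, optics gives the robot as it stands. The module is installed in compiled form; this text tells all that it offers.
- The arm moves only by the tool apply_moves, never from a script. Its argument "rows" is a list of rows, each a list of 6 numbers: the shift along the world's x, y, z in cm, then the turn, a rotation vector about the world's x, y, z in degrees. In form: [[x, y, z, wx, wy, wz], ...]. A call has exactly 8 rows; each row shifts and turns the commanded pose from where the row before left it; what a row does not reach is not made up. A row lasts 1/12 s, in which the tool goes at most 41.7 mm and 7.16 degrees, less where a joint would pass 70% of its speed; a pose out of reach is approached as far as the arm can. A call is refused whole if a number of a shift passes 4.17 or a number of a turn 7.16, either way. A call with a gripper value outside its range is refused whole. "grip" is the finger opening in cm, from 0 to 8.81, set as the call begins (left out, the last holds). The fingers move at their own pace and stop on an object; the grip force is fixed at half the most. Time passes only in rows, so rows that do not move let the fingers close, or fill a call up. It gives the time, the measured TCP pose, the force and the opening at its end, in the units of the state.
- manip.state(): the state, without advancing time (a new reading comes with each control period).
- optics.read_camera(name): name is "side" or "top"; returns a dict with "image" (480x640x3 uint8, red, green, blue), "mtx" (3x3 intrinsics, pixels), "T" (4x4, takes a point from camera to world coordinates). Camera axes: x right, y up, looking along -z (the intrinsics and any distortion apply to the point x, -y, -z); pixel columns grow to the right and rows downward; lengths in m; the calibration is good to about 2 mm. A picture is of the moment at which its call begins. There is no depth.
- manip.finish_job(): hands the job in, once; it reports no verdict.
The state is a dict: "time": time; "joint_pos": joint angles; "qd": joint speeds; "effort": joint torques, N m; "tcp_pos": TCP position; "tool_rot": TCP orientation; "wrist_force": force on the tool from outside, world axes, zero at the start; "wrist_torque": the same for the moment, N m; "finger_gap": finger opening in m.
Only numpy, scipy, OpenCV 4.12 (cv2) and the standard library are available. Lean on these libraries where they do the work, as an engineer would, in place of code of your own. Each camera call takes 0.05 s, during which the arm holds its last target. There are 200 camera calls.

## Task

Slide the slotted steel fence along its two studs until its upright bears lightly against the sprung tip of the stop; feel for the touch, since how far the tip sticks out has been set anew, and never press on it with more than 12 N. Then, with the fence still bearing on the tip, swing the clamp lever clockwise all the way to its stop peg so that the fence is locked there, and let go. Leave the forceps and the cork on the board where they lie.

Things in the scene. Friction and masses are not known exactly. Their poses are not given: they have to be found in the camera images.
- board: Fixed pale bare-metal board, 160 (x) by 250 (y) by 15 mm, on the bench. Origin: centre of its underside; z up; the fence slides along y, +y towards the stop; x points away from the robot at yaw 0. 8 mm studs stand at (0, -40) and (0, +30) mm; the second carries a hex nut (top 38 mm above the bench). The lever's stop is an 8 mm peg at (-45, -34) mm, top 46 mm above the bench.
- fence: Loose steel fence, about 0.35 kg: flat plate 50 (x) by 151 (y) by 6 mm with two slots 10 by 60 mm over the studs (1 mm play each side), so it slides only along the board's y, dragging with 1 to 4 N. At its +y end an upright, 40 wide (x), 10 thick (y), 56 high. Underside 15 mm above the bench. Origin on the underside, 70 mm behind (-y of) the upright's front face; axes as the board's.
- fence_grip (a point): Centre of the fence's upright, 46 mm above the bench; the upright reaches 25 mm higher (71 mm above the bench). It can be taken from above across its 40 mm width (fingers closing along the board's x), or pushed on its back (-y) face above the nut. Axes as the board's.
- fence_face (a point): Centre of the width of the upright's front (+y) face, which must come up to the stop's tip; 46 mm above the bench. Axes as the board's.
- stop_block: Fixed dark steel stop on the board's middle line, +y of the fence's upright: block 24 (x) by 20 (y) by 46 mm on a low foot 50 mm wide, small round screw head on top. Origin centred under it, 15 mm above the bench; axes as the board's. From its front (-y) face a round steel sleeve with a 7 mm sprung tip points at the fence; the tip marks where the fence belongs.
- stop_front (a point): Point on the stop block's front (-y) face where the sleeve comes out, 46 mm above the bench. The tip's end lies somewhere between 8 and 20 mm in front (-y) of this point: its setting differs each time and is not measured. The tip gives by about 1 mm for 6 N and bottoms after 4 mm; the sleeve behind it does not give. Axes as the board's.
- clamp_lever (a joint): Angle of the clamp lever about the stud at the board's (0, -40) mm: 0 points along the board's -y (slack); it grows clockwise seen from above to 1.5 at the stop peg, pointing to the board's -x (tight). Stays where left; takes 0.15 Nm, some 0.07 more near the tight end. Starts between 0 and 0.25; the pad begins to press the fence at about 0.3.
- lever_axis (a point): Point on the lever's axis of rotation, at the height of the lever arm (42 mm above the bench). Axes as the board's.
- lever_post (a point): Point on the centre line of the upright black round grip on the end of the lever, 16 mm in diameter, 65 mm from the axis, 66 mm above the bench. The grip reaches from the arm (top of the arm 46 mm above the bench) to 86 mm above the bench.
- clamp_pad: Steel washer-shaped sprung pad, 22 mm across, under the lever's hub; the lever presses it down on the fence's plate. Tight, it presses with some 25 to 30 N. Origin at the centre of its underside.
- forceps: Steel forceps, 144 by 18 by 9 mm, lying loose on the board along its far (+x) edge; to be left alone. Origin at the centre of its underside.
- cork: Small tapered cork, 27 mm across and 26 mm high, standing loose on the board's near left corner (-x, +y); to be left alone. Origin at the centre of its underside.
Things that resemble listed ones, but are neither listed nor needed, are in the scene too. What is shaped like the fence but purple is not meant.

How it is judged:
By the outcome, as a careful person would: the job done as asked, in the order asked, and still so for the second after the job is handed in, with the robot touching nothing.
It also fails if it takes over 64 s, if anything falls off the work surface, if the arm or the gripper's body presses on something with over 40 N, if the wrist force passes 120 N, or if a joint passes its speed limit or range.

## Working session

There is one attempt and no reset: what is moved stays moved. The work goes in short steps, Python scripts to look and compute and a tool call to move; the robot and the scene stay as the last step left them, time stands still between calls to the robot, and variables do not carry over. Pictures are saved under pics/ and viewed, on a budget of 10 in all, crops included, one or two more only if the job needs it, and the job is handed in when it is done.

Besides the shell and the picture viewer there is one more tool, called after "Request:" as name([rows], argument=value, ...), one row to a line, values as JSON. apply_moves: Moves the arm, as the interface text tells. Its arguments: {"type":"object","properties":{"rows":{"type":"array"},"grip":{"type":"number"}},"required":["rows"]}

```bash
mkdir -p pics; python3 - <<'E'
from bench import manip, optics
import cv2,numpy as np
print(manip.state())
for n in("side","top"):
    d=optics.read_camera(n); print(n,d["mtx"].tolist(),np.round(d["T"],4).tolist(),[k for k in d])
    cv2.imwrite(f"pics/{n}0.png",d["image"][:,:,::-1])
E
```

```text
{'time': 0.0, 'joint_pos': array([ 9.56718310e-01,  1.81512298e-01,  1.60798018e+00, -9.39995799e-06,
        1.35376200e+00, -2.06304912e-01]), 'qd': array([ 0.00037969, -0.00102132, -0.00080556,  0.00039046,  0.00062285,
       -0.00150768]), 'effort': array([-1.67290149e-03, -4.33861685e+01, -3.41855228e+01,  7.01322849e-02,
        3.85350105e-02, -1.08615018e-04]), 'tcp_pos': array([0.22771272, 0.52742995, 0.23783973]), 'tool_rot': array([-3.27145647e-04,  2.02475836e-01,  9.79286907e-01, -7.63810204e-04]), 'wrist_force': array([-0.82658968,  0.06249943, -0.02346656]), 'wrist_torque': array([0.00468055, 0.00803519, 0.02355139]), 'finger_gap': 0.08850033626214818}
side [[481.99259758961824, 0.0, 324.255465853723], [0.0, 481.99259758961824, 241.23270762146186], [0.0, 0.0, 1.0]] [[0.9667, 0.1486, -0.2085, 0.3789], [-0.2556, 0.6106, -0.7496, -0.5439], [0.0159, 0.7779, 0.6282, 0.6175], [0.0, 0.0, 0.0, 1.0]] ['image', 'mtx', 'T']
top [[478.69282846713486, 0.0, 322.7175503790545], [0.0, 478.69282846713486, 243.0114915683062], [0.0, 0.0, 1.0]] [[0.0202, 0.9984, -0.0521, 0.5202], [-0.9993, 0.0185, -0.0317, 0.0817], [-0.0306, 0.0527, 0.9981, 0.906], [0.0, 0.0, 0.0, 1.0]] ['image', 'mtx', 'T']
```

View pics/top0.png

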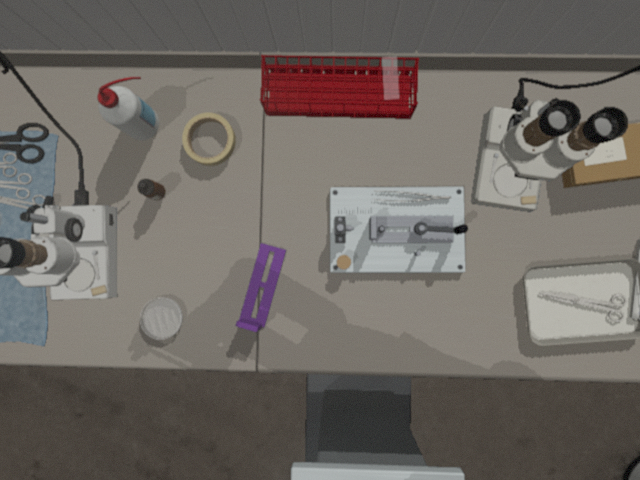

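View pics/side0.png

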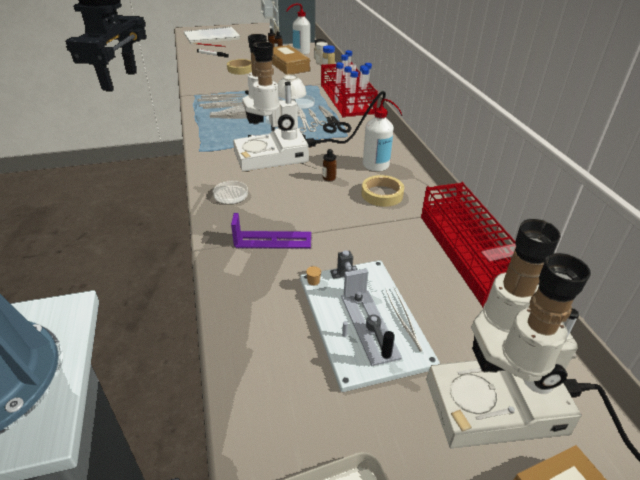

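The top view shows the board spanning pixels (331,187) to (466,273). On it are the stop (340,229), the upright (about 374,229), the lever hub (420,229), the lever post (460,229), the cork (344,262) and the forceps (410,197). There are two fence shapes: the grey one on the board's studs at (411,229), which is the one meant, and a purple one at (262,287), which is a decoy. I'll confirm with an enlarged crop and measure the board.

```bash
cat > h.py <<'E'
from bench import manip, optics
import cv2,numpy as np
def ray(d,u,v):
    K=d["mtx"];p=np.linalg.inv(K)@[u,v,1];r=d["T"][:3,:3]@[p[0],-p[1],-p[2]]
    return d["T"][:3,3],r
def plane(d,u,v,z):
    o,r=ray(d,u,v);return o+r*(z-o[2])/r[2]
def proj(d,P):
    q=d["T"][:3,:3].T@(np.array(P)-d["T"][:3,3]);k=d["mtx"]@[q[0],-q[1],-q[2]];return k[:2]/k[2]
def tri(a,ua,b,ub):
    o1,r1=ray(a,*ua);o2,r2=ray(b,*ub)
    s=np.linalg.lstsq(np.c_[r1,-r2],o2-o1,rcond=None)[0]
    p,q=o1+s[0]*r1,o2+s[1]*r2;return (p+q)/2,np.linalg.norm(p-q)
E
python3 - <<'E'
from h import *
t=optics.read_camera("top");s=optics.read_camera("side")
im=t["image"].astype(int)
hsv=cv2.cvtColor(t["image"],cv2.COLOR_RGB2HSV)
m=((hsv[...,2]>150)&(im[...,2]>=im[...,0])).astype(np.uint8); m[:150]=0;m[310:]=0;m[:,:310]=0;m[:,475:]=0
m=cv2.morphologyEx(m,cv2.MORPH_OPEN,np.ones((3,3)))
c=max(cv2.findContours(m,0,2)[0],key=cv2.contourArea);r=cv2.minAreaRect(c);b=cv2.boxPoints(r)
print(r,b.tolist())
W=np.array([plane(t,*(p),.015) for p in b]);print(W.round(4).tolist(),W.mean(0).round(4),[np.linalg.norm(W[i]-W[i-1]).round(4) for i in range(4)])
a=cv2.resize(t["image"][180:280,325:475],(800,533),interpolation=2)
cv2.imwrite("pics/c1.png",a[:,:,::-1])
b=cv2.resize(s["image"][235:395,285:445],(600,600),interpolation=2)
cv2.imwrite("pics/c2.png",b[:,:,::-1])
E
```

```text
((396.5, 222.0), (70.0, 133.0), 90.0) [[330.0, 187.0], [463.0, 187.0], [463.0, 257.0], [330.0, 257.0]]
[[0.6721, 0.0984, 0.015], [0.6758, -0.1489, 0.015], [0.5457, -0.1495, 0.015], [0.5409, 0.0959, 0.015]] [ 0.6086 -0.026   0.015 ] [np.float64(0.1313), np.float64(0.2473), np.float64(0.1302), np.float64(0.2454)]
```

View pics/c1.png

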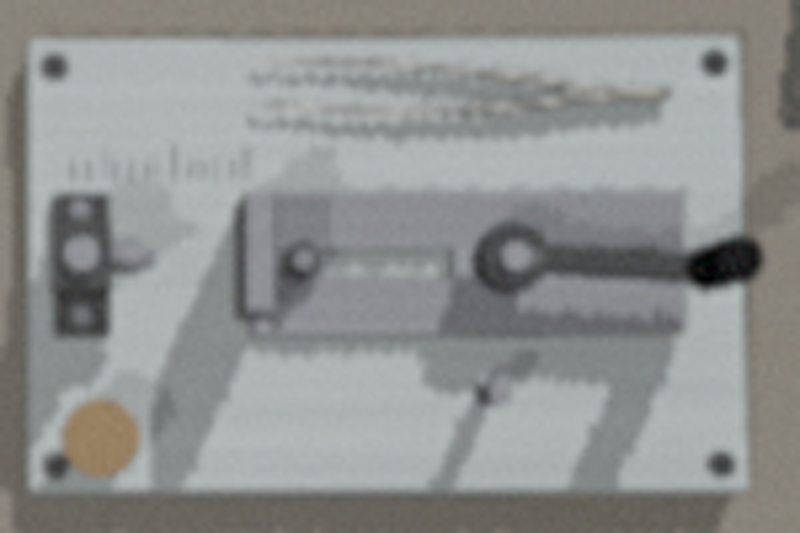

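View pics/c2.png

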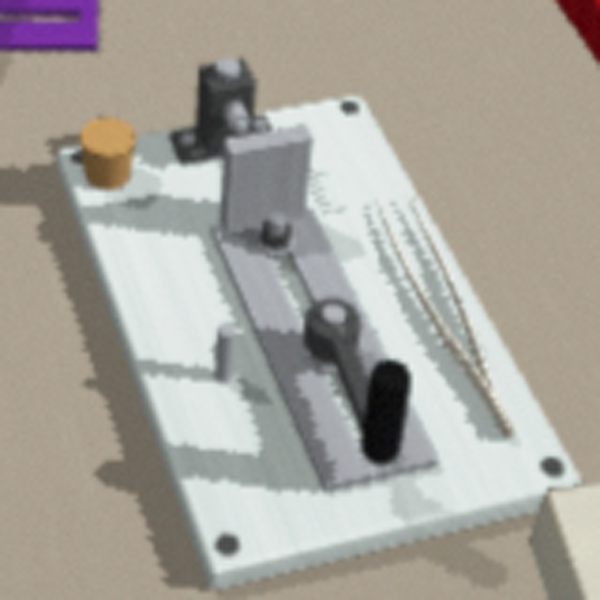

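The crops confirm it: the grey fence sits on its studs, with the upright top at crop-1 (245–275, 193–318), the stop tip at (150,257), the hub at (515,257) and the post at (690–760, 260). The peg is at (492,388) and the cork at (100,437).

```bash
python3 - <<'E'
from h import *
t=optics.read_camera("top");s=optics.read_camera("side")
T=lambda x,y:(325+(x+.5)/5.3333-.5,180+(y+.5)/5.3333-.5)
S=lambda x,y:(285+(x+.5)/3.75-.5,235+(y+.5)/3.75-.5)
ct=[(28,38),(740,36),(748,490),(28,490)];cs=[(362,97),(580,480),(212,577),(60,152)]
A=np.array([plane(t,*T(*p),.015) for p in ct]);B=np.array([plane(s,*S(*p),.015) for p in cs])
for n,W in(("top",A),("side",B)):
    yaw=[np.arctan2(*( (W[i]-W[j])[[0,1]]*[-1,1])) *57.3 for i,j in((0,1),(3,2))]
    yx=[np.degrees(np.arctan2((W[i]-W[j])[1],(W[i]-W[j])[0])) for i,j in((0,3),(1,2))]
    print(n,W.round(4).tolist(),W.mean(0).round(4),yaw,yx)
for n,a,z in(("hubtop",(518,257),.05),("upF-x",(246,318),.071),("upF+x",(246,195),.071),("upB",(275,255),.071),("tip end",(152,257),.046),("stopfront",(108,255),.061),("posttop",(745,257),.086),("peg",(497,389),.046),("cork",(100,437),.041),("screwtop",(83,254),.063)):
    print(n,plane(t,*T(*a),z).round(4))
for n,a,z in(("hubtop",(333,314),.05),("upB L",(225,147),.071),("upB R",(306,137),.071),("posttop",(393,370),.086),("screwtop",(229,67),.063),("pegtop",(229,333),.046)): print("S",n,plane(s,*S(*a),z).round(4))
E
```

```text
top [[0.6726, 0.0987, 0.015], [0.6771, -0.1495, 0.015], [0.5191, -0.153, 0.015], [0.514, 0.0956, 0.015]] [ 0.5957 -0.027   0.015 ] [np.float64(1.0169016804282935), np.float64(1.1674619829910453)] [np.float64(1.1107318143387865), np.float64(1.2696984292453581)]
side [[0.6691, 0.0931, 0.015], [0.674, -0.1511, 0.015], [0.5161, -0.1581, 0.015], [0.5117, 0.0898, 0.015]] [ 0.5927 -0.0316  0.015 ] [np.float64(1.1397553074964255), np.float64(1.019630283984544)] [np.float64(1.1907426568613726), np.float64(2.5407226964311125)]
hubtop [ 0.5953 -0.0672  0.05  ]
upF-x [0.5719 0.0246 0.071 ]
upF+x [0.6123 0.0252 0.071 ]
upB [0.5928 0.0155 0.071 ]
tip end [0.5935 0.0548 0.046 ]
stopfront [0.5927 0.0699 0.061 ]
posttop [ 0.5934 -0.133   0.086 ]
peg [ 0.5512 -0.0613  0.046 ]
cork [0.5326 0.0712 0.041 ]
screwtop [0.5927 0.0782 0.063 ]
S hubtop [ 0.593 -0.071  0.05 ]
S upB L [0.5712 0.0166 0.071 ]
S upB R [0.6084 0.0142 0.071 ]
S posttop [ 0.5922 -0.1333  0.086 ]
S screwtop [0.5919 0.0779 0.063 ]
S pegtop [ 0.5489 -0.0672  0.046 ]
```

Board centre is about (0.5945, -0.0285) with yaw about +1.1°. The upright's back face is at y≈0.0155, x≈0.592, and the gap to the tip is about 30 mm. I'll push with closed fingers.

Request:
apply_moves([
  [2.28, -3.32, -0.5, 0, 0, -4.1],
  [2.28, -3.32, -0.5, 0, 0, -4.1],
  [2.28, -3.32, -0.5, 0, 0, -4.1],
  [2.28, -3.32, -0.5, 0, 0, -4.1],
  [2.28, -3.32, -0.5, 0, 0, -4.1],
  [2.28, -3.32, -0.5, 0, 0, -4.1],
  [2.28, -3.32, -0.5, 0, 0, -4.1],
  [2.28, -3.32, -0.5, 0, 0, -4.1],
], grip=0)

```text
time: 0.97
tcp_pos: [0.4112, 0.2606, 0.1987]
tool_rot: [0.0, 0.472, 0.881, 0.0]
wrist_force: [-0.7, 0.6, -0.0]
finger_gap: 0.0369
```

Request:
apply_moves([
  [2.28, -3.32, -0.5, 0, 0, -4.1],
  [2.28, -3.32, -0.5, 0, 0, -4.1],
  [2.28, -3.32, -0.5, 0, 0, -4.1],
  [2.28, -3.32, -0.5, 0, 0, -4.1],
  [2.28, -3.32, -0.5, 0, 0, -4.1],
  [2.28, -3.32, -0.5, 0, 0, -4.1],
  [2.28, -3.32, -0.5, 0, 0, -4.1],
  [2.28, -3.32, -0.5, 0, 0, -4.1],
])

```text
time: 1.63
tcp_pos: [0.5937, -0.0053, 0.1585]
tool_rot: [0.0, 0.702, 0.712, 0.0]
wrist_force: [0.1, 0.7, 0.2]
finger_gap: 0.0006
```

Request:
apply_moves([
  [0, 0, -1.9, 0, 0, 0],
  [0, 0, -1.9, 0, 0, 0],
  [0, 0, -1.9, 0, 0, 0],
  [0, 0, -1.9, 0, 0, 0],
  [0, 0, -1.5, 0, 0, 0],
  [0, 0, -1.0, 0, 0, 0],
  [0, 0, -0.8, 0, 0, 0],
  [0, 0, 0, 0, 0, 0],
])

```text
time: 2.3
tcp_pos: [0.5918, -0.0031, 0.0481]
tool_rot: [-0.001, 0.701, 0.713, -0.001]
wrist_force: [-1.1, -0.2, -0.0]
finger_gap: 0.0002
```

```bash
python3 - <<'E'
from h import *
s=optics.read_camera("side");t=optics.read_camera("top");st=manip.state();print(st["tcp_pos"],st["wrist_force"])
a=cv2.resize(s["image"][235:395,285:445],(560,560),interpolation=2)
cv2.imwrite("pics/d1.png",a[:,:,::-1])
E
```

```text
[ 0.59314114 -0.00335023  0.05009607] [-0.27777545 -0.56621417  0.32843229]
```

View pics/d1.png

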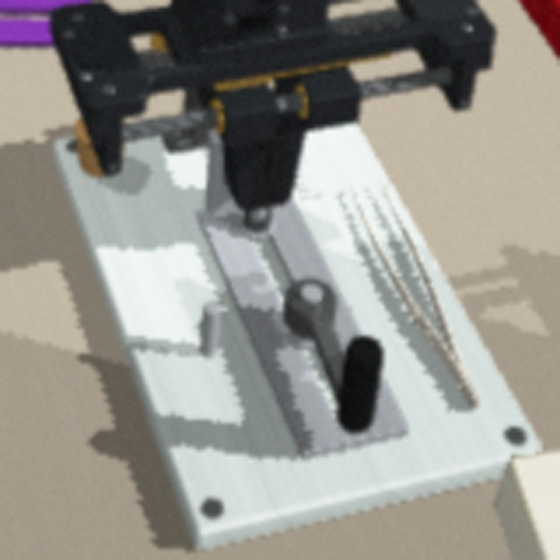

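The fingers are behind the upright (260,170), clear of the nut. I'll advance slowly.

Request:
apply_moves([
  [0, 0.2, 0, 0, 0, 0],
  [0, 0.2, 0, 0, 0, 0],
  [0, 0.2, 0, 0, 0, 0],
  [0, 0.2, 0, 0, 0, 0],
  [0, 0.2, 0, 0, 0, 0],
  [0, 0.2, 0, 0, 0, 0],
  [0, 0.2, 0, 0, 0, 0],
  [0, 0.2, 0, 0, 0, 0],
])

```text
time: 3.07
tcp_pos: [0.5936, 0.0118, 0.0505]
tool_rot: [0.001, 0.701, 0.713, 0.0]
wrist_force: [-0.4, -9.8, 3.6]
finger_gap: 0.0005
```

Request:
apply_moves([
  [0, 0.1, 0, 0, 0, 0],
  [0, 0.1, 0, 0, 0, 0],
  [0, 0.1, 0, 0, 0, 0],
  [0, 0.1, 0, 0, 0, 0],
  [0, 0.1, 0, 0, 0, 0],
  [0, 0.1, 0, 0, 0, 0],
  [0, 0.1, 0, 0, 0, 0],
  [0, 0.1, 0, 0, 0, 0],
])

```text
time: 3.73
tcp_pos: [0.5935, 0.0201, 0.0503]
tool_rot: [0.001, 0.701, 0.713, 0.0]
wrist_force: [0.1, -5.3, 3.0]
finger_gap: 0.0003
```

Request:
apply_moves([
  [0, 0.1, 0, 0, 0, 0],
  [0, 0.1, 0, 0, 0, 0],
  [0, 0.1, 0, 0, 0, 0],
  [0, 0.1, 0, 0, 0, 0],
  [0, 0.1, 0, 0, 0, 0],
  [0, 0.1, 0, 0, 0, 0],
  [0, 0.1, 0, 0, 0, 0],
  [0, 0, 0, 0, 0, 0],
])

```text
time: 4.4
tcp_pos: [0.5933, 0.0274, 0.0502]
tool_rot: [0.001, 0.701, 0.713, 0.0]
wrist_force: [0.4, -5.4, 4.1]
finger_gap: 0.0005
```

Request:
apply_moves([
  [0, 0.03, 0, 0, 0, 0],
  [0, 0.03, 0, 0, 0, 0],
  [0, 0.03, 0, 0, 0, 0],
  [0, 0.03, 0, 0, 0, 0],
  [0, 0.03, 0, 0, 0, 0],
  [0, 0.03, 0, 0, 0, 0],
  [0, 0.03, 0, 0, 0, 0],
  [0, 0.03, 0, 0, 0, 0],
])

```text
time: 5.07
tcp_pos: [0.5933, 0.0297, 0.0502]
tool_rot: [0.001, 0.701, 0.713, 0.0]
wrist_force: [0.1, -6.4, 3.9]
finger_gap: 0.0007
```

```bash
python3 - <<'E'
from h import *
t=optics.read_camera("top");s=optics.read_camera("side");st=manip.state();print(st["tcp_pos"],st["wrist_force"])
a=cv2.resize(t["image"][195:275,325:405],(500,500),interpolation=2)
b=cv2.resize(s["image"][235:315,310:358],(300,500),interpolation=2)
cv2.imwrite("pics/e1.png",np.hstack([a,b])[:,:,::-1])
E
```

```text
[0.59326038 0.02974925 0.05012583] [ 0.45986642 -4.74245156  3.97531295]
```

View pics/e1.png

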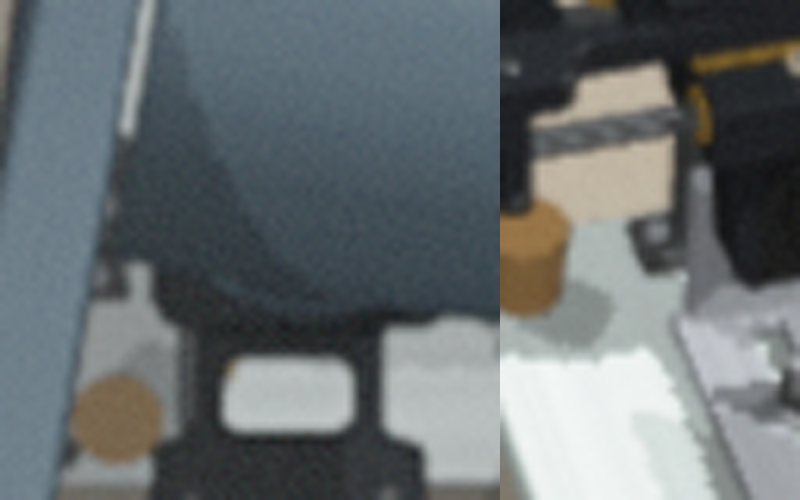

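The stop is hidden by the arm; sliding drag reads about 5 N. From here I'll go by feel, 1.2 mm per call.

Request:
apply_moves([
  [0, 0.02, 0, 0, 0, 0],
  [0, 0.02, 0, 0, 0, 0],
  [0, 0.02, 0, 0, 0, 0],
  [0, 0.02, 0, 0, 0, 0],
  [0, 0.02, 0, 0, 0, 0],
  [0, 0.02, 0, 0, 0, 0],
  [0, 0, 0, 0, 0, 0],
  [0, 0, 0, 0, 0, 0],
])

```text
time: 5.83
tcp_pos: [0.5933, 0.0308, 0.0502]
tool_rot: [0.001, 0.701, 0.713, 0.0]
wrist_force: [0.0, -5.1, 3.9]
finger_gap: 0.0005
```

Request:
apply_moves([
  [0, 0.02, 0, 0, 0, 0],
  [0, 0.02, 0, 0, 0, 0],
  [0, 0.02, 0, 0, 0, 0],
  [0, 0.02, 0, 0, 0, 0],
  [0, 0.02, 0, 0, 0, 0],
  [0, 0.02, 0, 0, 0, 0],
  [0, 0, 0, 0, 0, 0],
  [0, 0, 0, 0, 0, 0],
])

```text
time: 6.5
tcp_pos: [0.5933, 0.032, 0.0501]
tool_rot: [0.001, 0.701, 0.713, 0.0]
wrist_force: [-0.4, -5.6, 3.7]
finger_gap: 0.0001
```

Request:
apply_moves([
  [0, 0.02, 0, 0, 0, 0],
  [0, 0.02, 0, 0, 0, 0],
  [0, 0.02, 0, 0, 0, 0],
  [0, 0.02, 0, 0, 0, 0],
  [0, 0.02, 0, 0, 0, 0],
  [0, 0.02, 0, 0, 0, 0],
  [0, 0, 0, 0, 0, 0],
  [0, 0, 0, 0, 0, 0],
])

```text
time: 7.17
tcp_pos: [0.5933, 0.0325, 0.0502]
tool_rot: [0.001, 0.701, 0.713, -0.0]
wrist_force: [0.1, -8.2, 4.3]
finger_gap: 0.0005
```

```bash
cat > f.py <<'E'
from h import *
P=[];F=[]
for i in range(8):
    optics.read_camera("side");s=manip.state();P.append(s["tcp_pos"]);F.append(s["wrist_force"])
print(s["time"],np.mean(P,0).round(5),np.mean(F,0).round(2),np.std(F,0).round(2))
E
python3 f.py
```

```text
7.5667 [0.59326 0.03252 0.05014] [-0.07 -8.61  4.33] [0.31 0.58 0.41]
```

Request:
apply_moves([
  [0, 0.02, 0, 0, 0, 0],
  [0, 0.02, 0, 0, 0, 0],
  [0, 0.02, 0, 0, 0, 0],
  [0, 0, 0, 0, 0, 0],
  [0, 0, 0, 0, 0, 0],
  [0, 0, 0, 0, 0, 0],
  [0, 0, 0, 0, 0, 0],
  [0, 0, 0, 0, 0, 0],
])

```text
time: 8.23
tcp_pos: [0.5933, 0.0327, 0.0502]
tool_rot: [0.001, 0.701, 0.713, -0.001]
wrist_force: [-0.6, -9.6, 4.3]
finger_gap: 0.0004
```

```bash
python3 f.py
```

```text
8.6333 [0.59326 0.03272 0.05015] [-0.09 -9.76  4.41] [0.62 0.56 0.4 ]
```

It gives about 1.15 N per 0.2 mm (about 6 N/mm), so this is the sprung tip, carrying about 4.5 N. I'll retreat gently and then go to the lever post.

Request:
apply_moves([
  [0, -0.03, 0, 0, 0, 0],
  [0, -0.05, 0, 0, 0, 0],
  [0, -0.08, 0, 0, 0, 0],
  [0, -0.2, 0, 0, 0, 0],
  [0, -0.4, 0, 0, 0, 0],
  [0, -0.6, 0, 0, 0, 0],
  [0, -0.6, 1.0, 0, 0, 0],
  [0, -0.6, 2.0, 0, 0, 0],
])

```text
time: 9.3
tcp_pos: [0.5904, 0.0087, 0.0776]
tool_rot: [-0.003, 0.701, 0.713, -0.002]
wrist_force: [0.3, 0.5, 0.3]
finger_gap: 0.0001
```

Request:
apply_moves([
  [0, 0, 2.0, 0, 0, 0],
  [0, -1.0, 1.5, 0, 0, 0],
  [0, -2.5, 0, 0, 0, 0],
  [0, -3, 0, 0, 0, 0],
  [0, -3, 0, 0, 0, 0],
  [0, -2.5, 0, 0, 0, 0],
  [0, -1.4, 0, 0, 0, 0],
  [0, -0.6, 0, 0, 0, 0],
], grip=3.4)

```text
time: 9.97
tcp_pos: [0.5928, -0.1337, 0.1152]
tool_rot: [0.0, 0.702, 0.713, 0.0]
wrist_force: [0.1, -0.9, 0.1]
finger_gap: 0.0339
```

```bash
python3 f.py; python3 - <<'E'
from h import *
t=optics.read_camera("top");s=optics.read_camera("side")
a=cv2.resize(t["image"][185:275,325:475],(800,480),interpolation=2)
b=cv2.resize(s["image"][235:395,285:445],(560,560),interpolation=2)
cv2.imwrite("pics/g1.png",b[:,:,::-1]);cv2.imwrite("pics/g2.png",a[:,:,::-1])
E
```

```text
10.3667 [ 0.59275 -0.13079  0.11471] [0.13 0.01 0.07] [0.55 0.29 0.54]
```

View pics/g1.png

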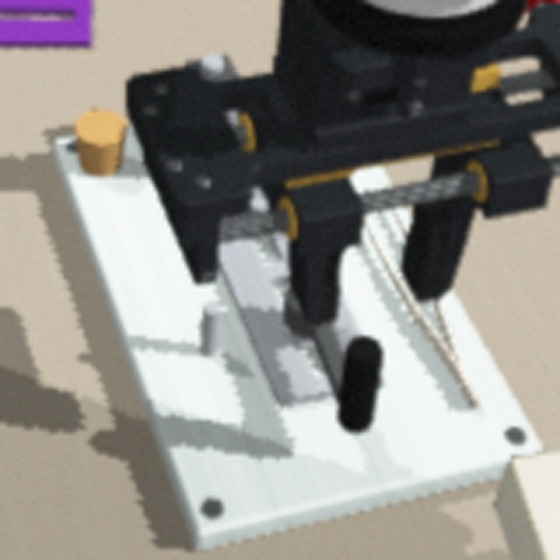

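The open fingers hang at (320,320) and (430,300), with the post at (362,385); in 3D they straddle it. Descending.

Request:
apply_moves([
  [0, 0, -0.5, 0, 0, 0],
  [0, -0.2, -0.8, 0, 0, 0],
  [0, 0, -0.8, 0, 0, 0],
  [0, 0, -0.8, 0, 0, 0],
  [0, 0, -0.8, 0, 0, 0],
  [0, 0, -0.8, 0, 0, 0],
  [0, 0, -0.8, 0, 0, 0],
  [0, 0, -0.7, 0, 0, 0],
])

```text
time: 11.13
tcp_pos: [0.5925, -0.1332, 0.0535]
tool_rot: [-0.0, 0.701, 0.713, -0.0]
wrist_force: [-0.4, -0.5, 0.3]
finger_gap: 0.0341
```

```bash
python3 f.py; python3 - <<'E'
from h import *
s=optics.read_camera("side")
b=cv2.resize(s["image"][235:395,285:445],(560,560),interpolation=2)
cv2.imwrite("pics/h1.png",b[:,:,::-1])
E
```

```text
11.5333 [ 0.5927  -0.13328  0.0543 ] [-0.21  0.26  0.04] [0.41 0.49 0.57]
```

View pics/h1.png

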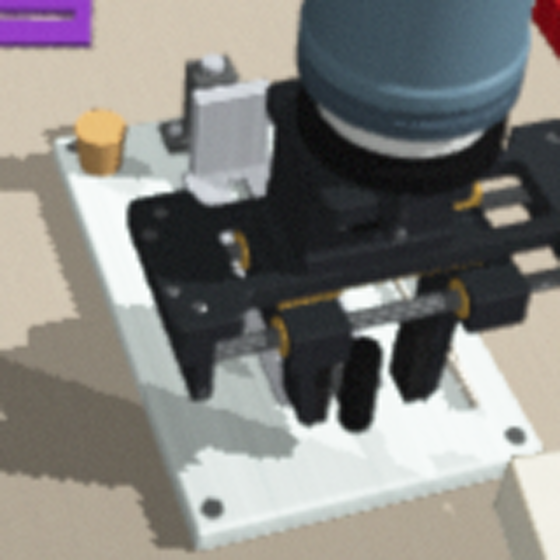

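The post (360,385) sits between the fingers. I'll compute the arc.

```bash
python3 - <<'E'
import numpy as np
p=.04+.06*np.arange(27);P=6.5*np.c_[-np.sin(p),-np.cos(p)];print(np.diff(P,axis=0).round(2).tolist())
print((P+[59.53,-6.85])[[0,8,16,24,26]].round(2).tolist())
E
```

```text
[[-0.39, 0.03], [-0.39, 0.05], [-0.38, 0.07], [-0.38, 0.1], [-0.37, 0.12], [-0.36, 0.14], [-0.35, 0.16], [-0.34, 0.18], [-0.33, 0.2], [-0.32, 0.22], [-0.31, 0.24], [-0.29, 0.26], [-0.27, 0.28], [-0.26, 0.29], [-0.24, 0.31], [-0.22, 0.32], [-0.2, 0.33], [-0.18, 0.35], [-0.16, 0.36], [-0.14, 0.36], [-0.12, 0.37], [-0.09, 0.38], [-0.07, 0.38], [-0.05, 0.39], [-0.02, 0.39], [-0.0, 0.39]]
[[59.27, -13.34], [56.3, -12.49], [54.06, -10.36], [53.06, -7.44], [53.03, -6.66]]
```

Request:
apply_moves([
  [-0.39, 0.03, 0, 0, 0, -3.5],
  [-0.39, 0.05, 0, 0, 0, -3.5],
  [-0.38, 0.07, 0, 0, 0, -3.5],
  [-0.38, 0.1, 0, 0, 0, -3.5],
  [-0.37, 0.12, 0, 0, 0, -3.5],
  [-0.36, 0.14, 0, 0, 0, -3.5],
  [-0.35, 0.16, 0, 0, 0, -3.5],
  [-0.34, 0.18, 0, 0, 0, -3.5],
], grip=2.4)

```text
time: 12.25
tcp_pos: [0.564, -0.1251, 0.0554]
tool_rot: [0.001, 0.853, 0.521, 0.001]
wrist_force: [3.5, -0.3, -1.7]
finger_gap: 0.0239
```

Request:
apply_moves([
  [-0.33, 0.2, 0, 0, 0, -3.5],
  [-0.32, 0.22, 0, 0, 0, -3.5],
  [-0.31, 0.24, 0, 0, 0, -3.5],
  [-0.29, 0.26, 0, 0, 0, -3.5],
  [-0.27, 0.28, 0, 0, 0, -3.5],
  [-0.26, 0.29, 0, 0, 0, -3.5],
  [-0.24, 0.31, 0, 0, 0, -3.5],
  [-0.22, 0.32, 0, 0, 0, -3.5],
])

```text
time: 12.92
tcp_pos: [0.5418, -0.1041, 0.0554]
tool_rot: [0.001, 0.954, 0.299, 0.001]
wrist_force: [2.6, -1.0, -1.8]
finger_gap: 0.0242
```

Request:
apply_moves([
  [-0.2, 0.33, 0, 0, 0, -3.5],
  [-0.18, 0.35, 0, 0, 0, -3.5],
  [-0.16, 0.36, 0, 0, 0, -3.5],
  [-0.14, 0.36, 0, 0, 0, -3.5],
  [-0.12, 0.37, 0, 0, 0, -3.5],
  [-0.09, 0.38, 0, 0, 0, -3.5],
  [0, 0, 0, 0, 0, 0],
  [0, 0, 0, 0, 0, 0],
])

```text
time: 13.58
tcp_pos: [0.5324, -0.0823, 0.0552]
tool_rot: [0.0, 0.992, 0.123, 0.0]
wrist_force: [0.4, -0.3, -0.1]
finger_gap: 0.0237
```

```bash
python3 f.py
```

```text
13.9833 [ 0.53209 -0.08231  0.0549 ] [ 0.56 -0.89  0.73] [0.46 0.63 0.67]
```

Request:
apply_moves([
  [-0.05, 0.2, 0, 0, 0, -2],
  [-0.03, 0.2, 0, 0, 0, -2],
  [-0.03, 0.2, 0, 0, 0, -2],
  [-0.02, 0.2, 0, 0, 0, -1],
  [0, 0.1, 0, 0, 0, 0],
  [0, 0.1, 0, 0, 0, 0],
  [0, 0, 0, 0, 0, 0],
  [0, 0, 0, 0, 0, 0],
])

```text
time: 14.65
tcp_pos: [0.5304, -0.0722, 0.0547]
tool_rot: [-0.0, 0.998, 0.062, -0.0]
wrist_force: [-0.6, -2.2, 1.3]
finger_gap: 0.0242
```

```bash
python3 f.py
```

```text
15.05 [ 0.53047 -0.07217  0.05466] [-1.74 -3.04  1.53] [0.35 0.6  0.47]
```

Request:
apply_moves([
  [0, 0.1, 0, 0, 0, 0],
  [0, 0.1, 0, 0, 0, 0],
  [0, 0.1, 0, 0, 0, 0],
  [0, 0, 0, 0, 0, 0],
  [0, 0, 0, 0, 0, 0],
  [0, 0, 0, 0, 0, 0],
  [0, 0, 0, 0, 0, 0],
  [0, 0, 0, 0, 0, 0],
])

```text
time: 15.72
tcp_pos: [0.5304, -0.0701, 0.0546]
tool_rot: [0.001, 0.998, 0.061, -0.0]
wrist_force: [-2.7, -8.2, 0.5]
finger_gap: 0.0243
```

```bash
python3 f.py
```

```text
16.1167 [ 0.53035 -0.07012  0.05458] [-3.   -8.44  0.38] [0.66 0.41 0.49]
```

Request:
apply_moves([
  [0, 0.08, 0, 0, 0, 0],
  [0, 0.08, 0, 0, 0, 0],
  [0, 0, 0, 0, 0, 0],
  [0, 0, 0, 0, 0, 0],
  [0, 0, 0, 0, 0, 0],
  [0, 0, 0, 0, 0, 0],
  [0, 0, 0, 0, 0, 0],
  [0, 0, 0, 0, 0, 0],
])

```text
time: 16.78
tcp_pos: [0.5304, -0.0699, 0.0546]
tool_rot: [0.002, 0.998, 0.061, -0.0]
wrist_force: [-3.3, -14.7, -1.2]
finger_gap: 0.0239
```

```bash
python3 f.py
```

```text
17.1833 [ 0.53037 -0.06992  0.05461] [ -3.82 -14.63  -1.02] [0.68 0.43 0.39]
```

It is hard against the peg: 6 N more for 0.2 mm. I'll centre the cage, open it a little and lift clear.

Request:
apply_moves([
  [0, -0.15, 0, 0, 0, 0],
  [0, -0.2, 0, 0, 0, 0],
  [0, -0.2, 0, 0, 0, 0],
  [0, -0.1, 0, 0, 0, 0],
  [0, 0, 0, 0, 0, 0],
  [0, 0, 0.5, 0, 0, 0],
  [0, 0, 1.5, 0, 0, 0],
  [0, 0, 2.0, 0, 0, 0],
], grip=3.4)

```text
time: 17.85
tcp_pos: [0.5293, -0.0733, 0.0939]
tool_rot: [-0.001, 0.998, 0.061, -0.002]
wrist_force: [0.8, 0.3, -0.8]
finger_gap: 0.0338
```

Request:
apply_moves([
  [0, 0, 3, 0, 0, 0],
  [0, 0, 3, 0, 0, 0],
  [-2, 0, 3, 0, 0, 0],
  [-3, 0, 2, 0, 0, 0],
  [-3.5, 0, 1, 0, 0, 0],
  [-3.5, 0, 0, 0, 0, 0],
  [-3, 0, 0, 0, 0, 0],
  [-1.5, 0, 0, 0, 0, 0],
])

```text
time: 18.52
tcp_pos: [0.363, -0.0732, 0.2147]
tool_rot: [-0.0, 0.998, 0.062, -0.0]
wrist_force: [0.4, -0.9, 0.8]
finger_gap: 0.0343
```

```bash
python3 - <<'E'
from h import *
t=optics.read_camera("top");s=optics.read_camera("side");st=manip.state();print(st["time"],st["tcp_pos"],st["wrist_force"])
a=cv2.resize(t["image"][180:280,325:425],(440,440),interpolation=2)
b=cv2.resize(s["image"][245:375,300:405],(355,440),interpolation=2)
cv2.imwrite("pics/k1.png",np.hstack([a,b])[:,:,::-1])
E
```

```text
18.6167 [ 0.36420433 -0.07362345  0.21505295] [-0.48463388 -0.66183136 -0.21128277]
```

View pics/k1.png

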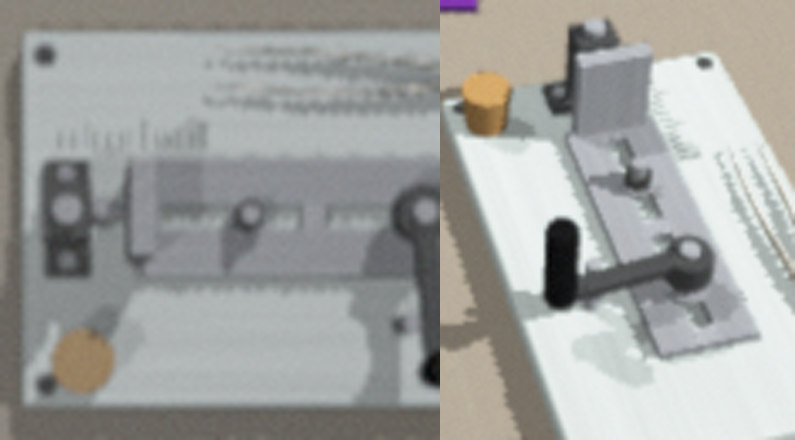

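The lever is over against the peg (crop 400,325), and the upright (131–155, 210) is up at the tip. The forceps and cork have not moved. As a last check I'll compare the fence before and after the swing by image registration, with no viewing needed.

```bash
python3 - <<'E'
from h import *
s=optics.read_camera("side");t=optics.read_camera("top")
b=cv2.cvtColor(cv2.resize(s["image"][235:395,285:445],(560,560),interpolation=2),cv2.COLOR_RGB2GRAY).astype(np.float32)
a=cv2.imread("pics/h1.png",0).astype(np.float32)
print("upright shift px(/3.5)",cv2.phaseCorrelate(a[75:150,175:270].copy(),b[75:150,175:270].copy(),cv2.createHanningWindow((95,75),5)))
x=lambda u:325+(u+.5)/4.4-.5
v=180+210/4.4
print("front y",plane(t,x(131),v,.071)[1],"pred from tool .0517")
E
```

```text
upright shift px(/3.5) ((-0.09929968281932844, 0.4245217743538703), 0.728887580898073)
front y 0.05337567410033607 pred from tool .0517
```

```bash
python3 -c "
from bench import manip
manip.finish_job();print(manip.state()['time'])"
```

```text
the job is handed in; nothing more can be done
the job is handed in; nothing more can be done
```

The fence is against the stop's tip and locked there, with the lever on its peg, and the job was handed in at about 18.7 s.

**Fence:** I pushed the upright with closed fingers. Drag read about 5 N, a little above the 1–4 N given. I took the touch from a force rise of about 6 N per mm, which matches the sprung tip. The highest averaged wrist force was 9.8 N, so I estimate about 4.5 N on the tip. I then backed off gently.

**Lever:** I swung it clockwise between the open fingers until the force rose 6 N for only 0.2 mm of travel, which means it was on the peg (15 N at most). Then I centred the fingers, lifted clear and let go.

**Last checks:**
- **Lever and loose parts:** The final picture shows the lever at the peg and the cork and forceps in their places.
- **Fence position:** The front face measured y = 0.053 from the camera and 0.052 from the tool. My early camera estimate of the tip end was 0.055. They differ by up to 3 mm, slightly more than the 2 mm calibration, so I relied on the force.
- **Fence movement while locking:** Comparing images from before and after the swing gave about 0.1 pixel, roughly 0.2 mm and within noise.
- **Not checked:** I could not see the tip touching the upright up close; the arm hid the stop during the push, and the final crop was too coarse to tell.

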